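# Put the gasket scrapers back in their own guard slots

### The job

The orange narrow gasket scraper was put away in the wide slot of the scraper rack, so the green wide one was left out on the bench with its sharp edge bare. Move the narrow scraper to its own narrow slot and slide the wide scraper into the wide slot, each blade first and pushed fully home until the steel collar of its handle stops against the front of the rack. Do not disturb the red pliers, the round parts tray or the grey flange ring.

Things in the scene. Friction and masses are not known exactly. Their poses are not given: they have to be found in the camera images.
- rack: Scraper rack fixed to the bench: sloping plywood bed on a folded steel stand, 105 x 180 mm, 90 mm high, with two flat slots side by side under a clear plastic cover, mouths towards the robot. Origin on the bench top under the bed; x from the mouths to the back, y along its width (left seen from the robot), z up. Each slot is closed by a strip 90 mm behind the bed's front edge.
- bed: Sloping bed, 96 x 180 x 12 mm. Origin: middle of its front edge, upper face (the slot floor), 68 mm above the bench. x runs 20 degrees down the slope into the slots, y along the rack, z square to the bed. First 20 mm: open ledge with side lead-ins of 7 mm. Then the cover, top at z = 11 mm, its front bent up to 14 mm. The front face x = 0 (z -12 to 0) stops a scraper's collar.
- wide_slot (a point): Middle of the wide slot at the front edge of the bed, on the slot floor; same axes as bed (x is the push direction). Slot 68 mm wide, 6 mm high. It lies 46 mm to +y of the bed's middle.
- narrow_slot (a point): Middle of the narrow slot at the front edge of the bed, on the slot floor; same axes as bed. Slot 44 mm wide, 6 mm high (the wide scraper cannot enter). It lies 54 mm to -y of the bed's middle.
- narrow_scraper: Narrow scraper, orange handle with black strips, 0.13 kg; starts in the wide slot, handle to the robot. Origin under the front face of the steel collar, level with the handle's underside; x to the blade tip, z up. Handle x -105 to 0, 26 mm wide (collar 28), 18 thick (z 0 to 18). Blade x 0 to 80, 38 mm wide, 3 thick (z 7.5 to 10.5). Loose in a slot its handle sags about 3 degrees.
- wide_scraper: Wide scraper, green handle with black strips, 0.17 kg; starts flat on the bench left or right of the rack, blade roughly away from the robot. Origin, axes and handle as for the narrow scraper. Blade x 0 to 80, 62 mm wide from x = 20 on (tapering to the collar), 3 mm thick (z 7.5 to 10.5).
- narrow_scraper_tip (a point): Middle of the narrow scraper's front edge, mid-thickness (x = 80, z = 9 mm in its frame).
- wide_scraper_tip (a point): Middle of the wide scraper's front edge, mid-thickness (x = 80, z = 9 mm in its frame).
- narrow_scraper_handle (a point): Grip point of the narrow scraper: centre of its handle, x = -52, z = 9 mm in its frame, 52 mm behind the collar's front face.
- wide_scraper_handle (a point): Grip point of the wide scraper: centre of its handle, x = -52, z = 9 mm in its frame.
- pliers_red: Pliers with red handles, 138 x 60 x 15 mm, lying on the bench on the other side of the rack from the wide scraper; origin under its middle. Leave it alone.
- magnet_tray: Round steel parts tray, 108 mm across, 28 mm high, origin under its middle. Leave it alone.
- lock_ring: Grey flange ring, 121 mm across, 24 mm high, origin under its middle. Leave it alone.

How it is judged:
By the outcome, as a careful person would: the job done as asked, in the order asked, and still so for the second after the job is handed in, with the robot touching nothing.
It also fails if it takes over 70 s, if anything falls off the work surface, if the arm or the gripper's body presses on something with over 40 N, if the wrist force passes 120 N, or if a joint passes its speed limit or range.

### The arm

A 6-joint arm with a two-finger parallel gripper is mounted at the origin on a cart in front of the work surface, level with it; the furniture and walls round the work are solid. World frame = base frame: x ahead of the robot, y to its left, z up, the work surface at z = 0. Lengths are in m, angles in rad, forces in N, time in s.
With the tool pointing down it reaches from about 0.225 to 0.875 m from the base axis. Payload 3.4 kg.
Tool frame: the origin (TCP) lies on the centre line of the jaws, within the pads' length; the fingertips stand 22 mm ahead of it and the grasp point (between the pads) lies 3 mm ahead of it; z points along the fingers, y is the line along which they close (so a half turn about z gives the same grasp; the last joint's range is limited). The gripper opens to 85 mm and grips with 20 to 120 N. Pads are 22 mm wide; open, the fingers measure 114 mm over their backs; the gripper's body (76 mm by 85 mm) begins 54 mm behind the grasp point. The pads swing forward as they close: fully open they stand 13 mm farther back than shut.
Start: joints at [1.15, 0.276, 1.505, -0, 1.361, -0.121], TCP at [0.17, 0.549, 0.253] pointing down, gripper open.
Joint ranges: [-2.89, 2.89], [-0.75, 2.08], [0.22, 2.7], [-1.18, 4.32], [0.11, 2.71], [-2.7, 2.7]. Speed limits (rad/s): [2.57, 2.57, 3.14, 3.14, 3.14, 3.14].

### API

Orientations are given as a unit quaternion [w, x, y, z].
In Python, from rig import manip gives the robot as it stands.
- The arm moves only by the shell command python3 steer.py 'ROWS' [OPENING] [FORCE]. ROWS is a JSON list of rows, 1 to 5 of them, each of 4 numbers: dx, dy, dz in m, then a turn about the tool's z in rad; each row shifts and turns the commanded pose from where the row before left it, along the tool's axes as they then stand; what a row does not reach is not made up. A row lasts 1/12 s, in which the tool goes at most 0.0417 m and 0.125 rad, less where a joint would pass 70% of its speed; a pose out of reach is approached as far as the arm can. OPENING is the finger opening in m, set as the command begins (- or left out keeps the last). The fingers move at their own pace and stop on an object; FORCE is the grip in N (left out, the last holds). Time passes only in rows, so rows that do not move let the fingers close. It prints the time, the measured TCP pose, the force, the opening and the grip force at its end. Input that does not fit is refused with a message, and nothing moves.
- manip.get_state(): the state, without advancing time (a new reading comes with each control period).
- manip.get_image(name): name is "scene" or "top" or "wrist"; returns a dict with "img" (400x640x3 uint8, red, green, blue), "camera_matrix" (3x3 intrinsics, pixels), "k1" (the pictures are not rectified: a ray, as slopes to the right and down, at radius r is drawn at 1 + k1 r^2 times it, then the intrinsics apply), "T" (4x4, takes a point from camera to world coordinates); the wrist camera has in their place "hand_eye" (4x4, takes a point from camera to tool coordinates, whose origin is the TCP and whose axes are the flange's). Camera axes: x right, y down, z forward; pixel columns grow to the right and rows downward; lengths in m; the calibration is good to about 2 mm. A picture is of the moment at which its call begins: read the wrist's pose just before it. There is no depth.
- manip.sign_off(): hands the job in; it is judged then, once.
The state is a dict: "clock": time; "qpos": joint angles; "qd": joint speeds; "effort": joint torques, N m; "position": TCP position; "ee_rot": TCP orientation; "contact_force": force on the tool from outside, world axes, zero at the start; "moment": the same for the moment, N m; "width": finger opening in m; "gripper_force": force on a finger pad.
Only numpy, scipy, OpenCV 4.12 (cv2) and the standard library are available. Lean on these libraries where they do the work, as an engineer would, in place of code of your own. Each camera call takes 0.05 s, during which the arm holds its last target. There are 200 camera calls.

## Working session

There is one attempt and no reset: what is moved stays moved. The work goes in short steps, Python scripts to look and compute and a shell command to move; the robot and the scene stay as the last step left them, time stands still between calls to the robot, and variables do not carry over. Pictures are saved under pics/ and viewed, at most 10 in all, crops included, and the job is handed in when it is done.

```bash
ls; mkdir -p pics; python3 - <<'E'
from rig import manip
import cv2,numpy as np
s=manip.get_state();print(s)
for n in ["scene","top"]:
    d=manip.get_image(n);cv2.imwrite(f"pics/{n}0.png",d["img"][:,:,::-1]);print(n,d["camera_matrix"],d["k1"],d["T"])
E
```

```text
pics
rig.py
steer.py
{'clock': 0.0, 'qpos': array([ 1.15002481e+00,  2.76567682e-01,  1.50616224e+00, -7.19820337e-06,
        1.36069818e+00, -1.21001408e-01]), 'qd': array([-0.00268788, -0.00076065,  0.00104431,  0.00103172,  0.00090373,
       -0.00036267]), 'effort': array([-1.29354245e-03, -4.16777980e+01, -2.45799494e+01, -5.72344125e-04,
        1.14522668e-02,  1.29561283e-05]), 'position': array([0.16959803, 0.54889008, 0.25244366]), 'ee_rot': array([-2.42179695e-04,  1.49323669e-01,  9.88787945e-01, -8.85203034e-04]), 'contact_force': array([ 0.16460129,  0.47012454, -0.10339196]), 'moment': array([0.03019093, 0.01230294, 0.00955582]), 'gripper_force': 0.0, 'width': 0.08560785959327562}
scene [[455.27896928   0.         327.35946931]
 [  0.         455.27896928 196.72699455]
 [  0.           0.           1.        ]] -0.0016789242664832947 [[ 0.69443599 -0.41103376  0.59060131 -0.11070772]
 [-0.71947359 -0.40894803  0.56135484 -0.70150687]
 [ 0.01078945 -0.81474705 -0.57971617  0.79917729]
 [ 0.          0.          0.          1.        ]]
top [[367.84520988   0.         318.73264868]
 [  0.         367.84520988 203.93521389]
 [  0.           0.           1.        ]] -0.07763198959889997 [[ 0.00526444 -0.98502705  0.17231947  0.39571638]
 [-0.99998551 -0.00499195  0.00201465 -0.00465157]
 [-0.00112427 -0.17232758 -0.98503906  1.09656394]
 [ 0.          0.          0.          1.        ]]
```
View pics/scene0.png

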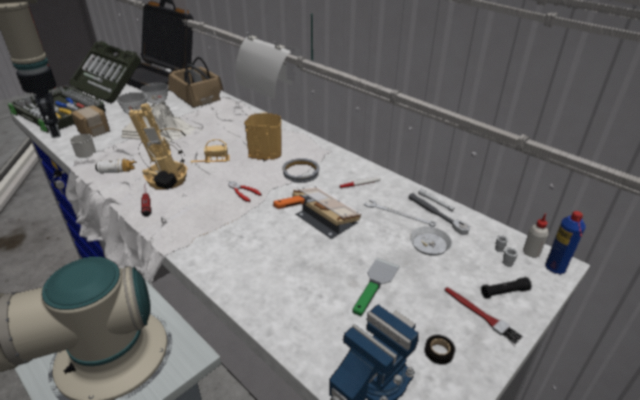

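View pics/top0.png

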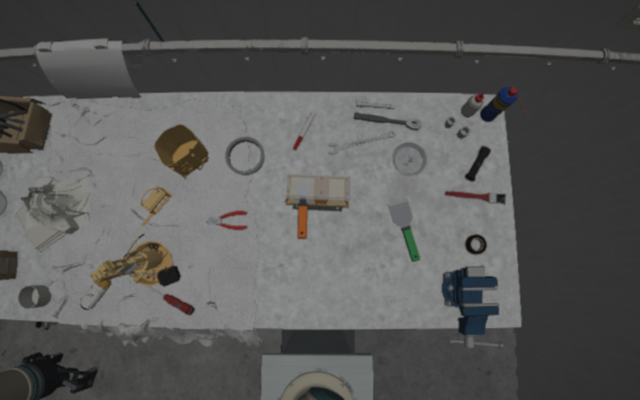

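The scene and top views agree. In the top view the rack is at about (318,193), with the orange handle sticking out at (302,222). The green scraper is to its right, handle (412,245) and blade (401,215). The pliers are at (230,220), the ring at (245,155) and the tray at (409,158).

```bash
cat > h.py <<'E'
from rig import manip
import cv2,numpy as np
from scipy.spatial.transform import Rotation as R
def pose(s):
    T=np.eye(4);q=s["ee_rot"];T[:3,:3]=R.from_quat([q[1],q[2],q[3],q[0]]).as_matrix();T[:3,3]=s["position"];return T
def shot(n,f=None):
    s=manip.get_state();d=manip.get_image(n)
    if n=="wrist":d["T"]=pose(s)@d["hand_eye"]
    if f:cv2.imwrite(f,d["img"][:,:,::-1])
    return d
def rays(d,px):
    # undistort: x_d = x(1+k1 r^2)
    p=cv2.undistortPoints(np.float64(px).reshape(-1,1,2),d["camera_matrix"],np.array([d["k1"],0,0,0,0]))[:,0]
    return (d["T"][:3,:3]@np.c_[p,np.ones(len(p))].T).T
def onz(d,px,z):
    r=rays(d,px);o=d["T"][:3,3];return o+r*((z-o[2])/r[:,2])[:,None]
def onplane(d,px,p0,n):
    r=rays(d,px);o=d["T"][:3,3];return o+r*(((p0-o)@n)/(r@n))[:,None]
def proj(d,P):
    P=np.atleast_2d(P);c=(P-d["T"][:3,3])@d["T"][:3,:3];xy=c[:,:2]/c[:,2:];r2=(xy**2).sum(1)[:,None]
    xy=xy*(1+d["k1"]*r2);K=d["camera_matrix"];return xy*[K[0,0],K[1,1]]+K[:2,2]
def mask(d,col):
    h=cv2.cvtColor(d["img"],cv2.COLOR_RGB2HSV)
    lo,hi={"green":((45,100,50),(80,255,255)),"orange":((6,150,120),(16,255,255))}[col]
    m=cv2.inRange(h,np.array(lo),np.array(hi));return m
def biggest(m):
    m=cv2.morphologyEx(m,cv2.MORPH_CLOSE,np.ones((9,9)))
    return max(cv2.findContours(m,cv2.RETR_EXTERNAL,cv2.CHAIN_APPROX_NONE)[0],key=cv2.contourArea)
E
python3 - <<'E'
from h import *
np.set_printoptions(precision=4,suppress=True)
d=shot("top")
for c,z in (("green",.018),("orange",.09)):
    b=cv2.boxPoints(cv2.minAreaRect(biggest(mask(d,c))));print(c,b.tolist());print(onz(d,b,z))
print("rack front corners",onz(d,[[286,206],[349,209]],.068), onz(d,[[288,177],[350,178]],.06))
print("others",onz(d,[[230,220],[245,155],[409,158]],.01))
E
```

```text
green [[402.4078674316406, 230.1494903564453], [409.3382263183594, 227.93177795410156], [419.1727600097656, 258.66473388671875], [412.2424011230469, 260.8824462890625]]
[[ 0.5071 -0.2499  0.018 ]
 [ 0.5137 -0.2708  0.018 ]
 [ 0.4235 -0.2968  0.018 ]
 [ 0.4171 -0.2761  0.018 ]]
orange [[297.3701477050781, 235.96685791015625], [298.9143371582031, 206.6270751953125], [306.5248107910156, 207.02761840820312], [304.9806213378906, 236.36740112304688]]
[[0.4824 0.0554 0.09  ]
 [0.5639 0.0524 0.09  ]
 [0.5629 0.0312 0.09  ]
 [0.4815 0.0346 0.09  ]]
rack front corners [[ 0.5692  0.0903  0.068 ]
 [ 0.5615 -0.0884  0.068 ]] [[ 0.6559  0.087   0.06  ]
 [ 0.6538 -0.0928  0.06  ]]
others [[ 0.5357  0.2627  0.01  ]
 [ 0.7379  0.2259  0.01  ]
 [ 0.731  -0.28    0.01  ]]
```

```bash
python3 steer.py '[[0,0,-0.035,-0.12],[0,0,-0.035,-0.12],[0,0,-0.03,0],[-0.015,-0.035,0,0],[-0.015,-0.035,0,0]]' - 40
python3 steer.py '[[-0.021,-0.035,0,0],[-0.021,-0.035,0,0],[-0.021,-0.035,0,0],[-0.021,-0.035,0,0],[-0.021,-0.035,0,0]]'
python3 steer.py '[[-0.021,-0.035,0,0],[-0.021,-0.035,0,0],[-0.021,-0.035,0,0],[-0.021,-0.035,0,0],[-0.021,-0.035,0,0]]'
python3 steer.py '[[-0.021,-0.035,0.01,0],[-0.02,-0.035,0.02,0],[-0.02,-0.035,0.02,0],[-0.02,-0.01,0.02,0],[0,0,0,0]]'
python3 - <<'E'
from h import *
d=shot("wrist","pics/w1.png");print(d["T"],d["camera_matrix"],d["k1"],d["hand_eye"])
E
```

```text
clock: 0.57
position: [0.1961, 0.4789, 0.3549]
ee_rot: [0.001, 0.028, 1.0, 0.002]
contact_force: [0.8, -0.9, -0.4]
width: 0.0858
gripper_force: 0.0
clock: 0.98
position: [0.29, 0.2949, 0.3532]
ee_rot: [0.0, 0.029, 1.0, 0.0]
contact_force: [0.8, 0.3, -0.4]
width: 0.0852
gripper_force: 0.0
clock: 1.4
position: [0.3844, 0.1139, 0.3533]
ee_rot: [0.0, 0.03, 1.0, 0.0]
contact_force: [0.5, 0.8, -0.7]
width: 0.0858
gripper_force: 0.0
clock: 1.82
position: [0.4566, -0.0012, 0.2823]
ee_rot: [-0.003, 0.032, 0.999, -0.0]
contact_force: [0.5, 0.4, 0.3]
width: 0.0858
gripper_force: 0.0
[[ 6.42768370e-02  9.58058798e-01  2.79270169e-01  3.84490925e-01]
 [ 9.97932104e-01 -6.17261956e-02 -1.79274229e-02  2.90888203e-03]
 [ 6.27598368e-05  2.79844985e-01 -9.60045197e-01  4.03108122e-01]
 [ 0.00000000e+00  0.00000000e+00  0.00000000e+00  1.00000000e+00]] [[276.74538782   0.         322.65699041]
 [  0.         276.74538782 205.1828197 ]
 [  0.           0.           1.        ]] 0.012289898270309428 [[ 1.79866019e-04 -9.58613235e-01 -2.84711490e-01  7.27901098e-02]
 [ 9.99999788e-01 -5.64081680e-06  6.50740657e-04 -5.77584621e-04]
 [-6.25414612e-04 -2.84711547e-01  9.58613031e-01 -1.20469374e-01]
 [ 0.00000000e+00  0.00000000e+00  0.00000000e+00  1.00000000e+00]]
```

View pics/w1.png

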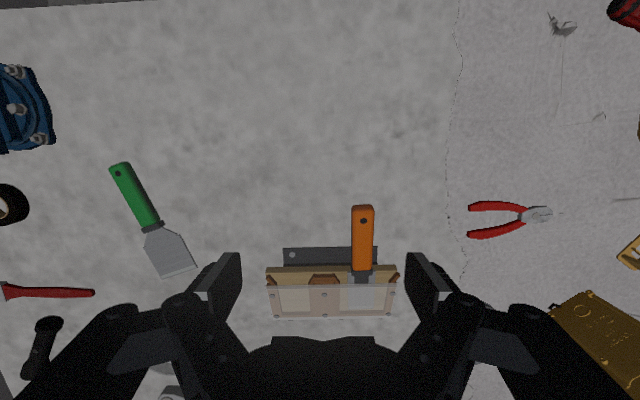

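The wrist view shows the rack front edge near row 268 (columns 265-398). The orange handle runs (362,205)-(362,270), and the green scraper from tail (120,165) to blade (180,270). I'll go closer for a measurement.

```bash
python3 steer.py '[[-0.02,0.001,0.035,0],[-0.02,0.001,0.035,0],[-0.02,0.001,0.035,0],[0,0,0,0],[0,0,0,0]]'
python3 - <<'E'
from h import *
d=shot("wrist","pics/w2.png")
im=d["img"][:330,120:520][:,:,::-1];cv2.imwrite("pics/w2c.png",cv2.resize(im,(720,594),interpolation=cv2.INTER_CUBIC))
import pickle;pickle.dump(d,open("w2.pkl","wb"))
E
```

```text
clock: 2.28
position: [0.5144, 0.0023, 0.1802]
ee_rot: [-0.002, 0.029, 1.0, 0.0]
contact_force: [-0.5, -0.2, -0.2]
width: 0.0854
gripper_force: 0.0
```

View pics/w2c.png

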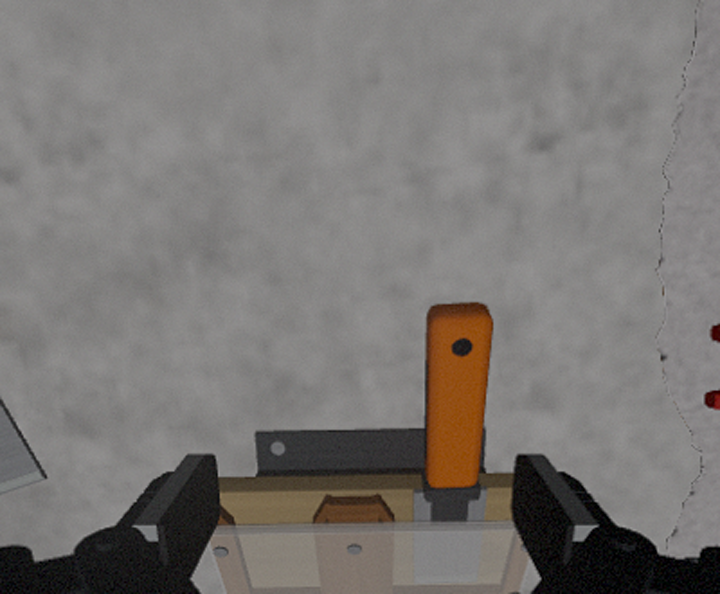

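```bash
python3 - <<'E'
from h import *
import pickle
np.set_printoptions(precision=4,suppress=True,linewidth=150)
d=pickle.load(open("w2.pkl","rb"));g=cv2.GaussianBlur(cv2.cvtColor(d["img"],cv2.COLOR_RGB2GRAY),(3,3),0).astype(int)
for c in (248,262,280,300,330,345):print(c,g[255:300,c])
print("row284",g[284,285:350]);print("row287",d["img"][287,240:260].tolist())
cn=biggest(mask(d,"orange"));b=cv2.boxPoints(cv2.minAreaRect(cn));print(b)
for y in range(172,272,10):
    xs=np.where(mask(d,"orange")[y,300:420])[0]+300;print(y,xs.min(),xs.max())
E
```

```text
248 [129 128 128 129 129 129 130 132 130 111  79  61  62  63  64  65  67  74  89 103 107 106 107 109 110 110 109 108 108 105  91  64  45  39  38  43  63
  87  97 102 108 113 119 120 118]
262 [ 99 103 108 112 115 116 113 103  84  67  61  61  61  63  66  66  66  74  91 102 105 105 106 109 110 109 108 107 106 106 107 106 106 106 106 100  98
 105 109 110 115 123 130 131 130]
280 [ 52  50  50  51  51  45  35  32  36  46  59  64  64  65  66  67  69  81  96 103 102 104 107 108 109 108 107 106 104 104 106 107 107 105 102  99 102
 107 109 111 116 125 129 130 130]
300 [ 50  49  49  50  48  41  34  34  38  48  60  63  64  66  66  65  69  84  98  95  81  67  56  47  46  53  60  64  66  67  67  65  64  62  62  72  90
 101 107 110 115 120 120 117 119]
330 [ 50  50  49  49  45  37  31  32  42  56  61  62  63  63  63  65  73  87  91  74  51  40  40  44  52  61  67  67  66  67  68  68  63  58  61  79  96
 104 107 112 117 118 118 119 118]
345 [ 48  49  50  49  43  32  29  34  46  58  61  62  63  62  63  65  76  90  95  95  95  97 100 102 102 101  99 100 100  99  99  99  99  97  97 102 108
 110 111 116
[... 206 characters left out ...]
  68  67  66  65  62  54  43  43  60  83  97 100 100  99  99  99  99 100  99  96  94]
row287 [[21, 28, 28], [41, 28, 31], [91, 63, 35], [59, 44, 28], [39, 29, 15], [45, 32, 26], [53, 37, 25], [49, 37, 27], [47, 36, 25], [61, 44, 32], [127, 109, 82], [119, 103, 75], [120, 101, 75], [117, 103, 77], [121, 104, 76], [119, 105, 77], [120, 104, 78], [121, 103, 76], [122, 104, 77], [118, 100, 75]]
[[356.0981 269.7434]
 [360.2698 173.7943]
 [392.4698 175.1944]
 [388.2981 271.1434]]Traceback (most recent call last):
  File "<stdin>", line 9, in <module>
    return umr_minimum(a, axis, None, out, keepdims, initial, where)
ValueError: zero-size array to reduction operation minimum which has no identity
```

```bash
python3 - <<'E'
from h import *
import pickle
np.set_printoptions(precision=4,suppress=True,linewidth=150)
d=pickle.load(open("w2.pkl","rb"))
e=np.array([[248.5,272.9],[262.5,272.9],[280.5,272.6],[300.5,272.2],[330.5,271.7],[345.5,271.5]])
P=onz(d,e,.068);print(P);k=np.polyfit(P[:,1],P[:,0],1);print("yaw",-np.arctan(k[0]),k)
L=onz(d,[[280.5,264.8],[345.5,263.2]],.0567);print("lower",L)
yaw=-np.arctan(k[0]);s,c=np.sin(np.radians(20)),np.cos(np.radians(20))
def bed(yaw,o):
    cy,sy=np.cos(yaw),np.sin(yaw);Rb=np.array([[cy*c,-sy,cy*s],[sy*c,cy,sy*s],[-s,0,c]]);return Rb,o
Rb,o=bed(yaw,np.array([k[1],0,.068]))
def inbed(px,z):
    return (onplane(d,px,o+Rb[:,2]*z,Rb[:,2])-o)@Rb
print("div at row284 top6",inbed([[295.5,284],[337,284]],.006),"floor",inbed([[295.5,284],[337,284]],0))
print("div cover",inbed([[294.4,289],[338.9,289]],.006)); print("outer",inbed([[250,287]],.006))
print("cover edge z14",inbed([[262,290.5],[345,289.8]],.014),inbed([[262,290.5],[345,289.8]],.011))
m=mask(d,"orange")
cn=biggest(m)
for y in range(178,270,12):
    xs=np.where(m[y,330:420])[0]+330
    if len(xs): print(y,xs.min(),xs.max(),inbed([[xs.min(),y+.5],[xs.max()+1,y+.5]],.0105+(.0)).ravel())
E
```

```text
[[ 0.5724 -0.0715  0.068 ]
 [ 0.5732 -0.0583  0.068 ]
 [ 0.5739 -0.0413  0.068 ]
 [ 0.5746 -0.0225  0.068 ]
 [ 0.5758  0.0058  0.068 ]
 [ 0.5764  0.0199  0.068 ]]
yaw -0.042133296913780316 [0.0422 0.5756]
lower [[ 0.5718 -0.0428  0.0567]
 [ 0.5738  0.0209  0.0567]]
div at row284 top6 [[ 0.0096 -0.0275  0.006 ]
 [ 0.0105  0.0118  0.006 ]] floor [[ 0.0173 -0.0285 -0.    ]
 [ 0.0182  0.0122  0.    ]]
div cover [[ 0.0171 -0.0291  0.006 ]
 [ 0.0181  0.0137  0.006 ]]
outer [[ 0.0129 -0.0711  0.006 ]]
cover edge z14 [[ 0.0079 -0.0575  0.014 ]
 [ 0.0087  0.0187  0.014 ]] [[ 0.0119 -0.0586  0.011 ]
 [ 0.0127  0.0191  0.011 ]]
178 361 392 [-0.1077  0.026   0.0105 -0.1073  0.0479  0.0105]
190 360 391 [-0.0979  0.026   0.0105 -0.0975  0.0485  0.0105]
202 360 390 [-0.0875  0.0267  0.0105 -0.0871  0.0492  0.0105]
214 359 389 [-0.0764  0.0267  0.0105 -0.076   0.0499  0.0105]
226 359 388 [-0.0646  0.0274  0.0105 -0.0641  0.0506  0.0105]
238 359 387 [-0.052   0.0282  0.0105 -0.0515  0.0514  0.0105]
250 359 385 [-0.0384  0.029   0.0105 -0.0379  0.0515  0.0105]
262 358 384 [-0.0239  0.0291  0.0105 -0.0234  0.0523  0.0105]
```

```bash
python3 steer.py '[[0,0,0,-0.068],[-0.0145,0.0385,0,0],[0,0,0.035,0],[0,0,0.035,0],[0,0,0.023,0]]'
python3 steer.py '[[0,0,0,0],[0,0,0,0]]'
python3 - <<'E'
from h import *
d=shot("wrist","pics/w3.png")
im=d["img"][100:400,170:490][:,:,::-1];cv2.imwrite("pics/w3c.png",cv2.resize(im,(640,600)))
E
```

```text
clock: 2.75
position: [0.5294, 0.041, 0.0896]
ee_rot: [0.001, -0.005, 1.0, -0.0]
contact_force: [0.2, -0.2, -0.2]
width: 0.0854
gripper_force: 0.0
clock: 2.92
position: [0.5296, 0.0402, 0.0901]
ee_rot: [0.001, -0.004, 1.0, 0.0]
contact_force: [0.7, 0.8, 0.9]
width: 0.0855
gripper_force: 0.0
```

View pics/w3c.png

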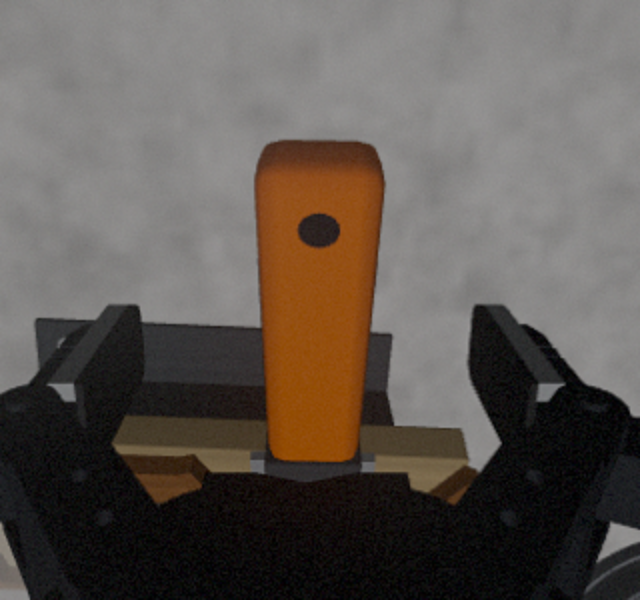

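The handle lies centred between the pads and parallel to them, with finger mid at column 306 and handle at about 314. I'll nudge it 2 mm and grip.

```bash
python3 steer.py '[[0,0.002,0.002,0],[0,0,0,0],[0,0,0,0],[0,0,0,0],[0,0,0,0]]' 0.02 70;python3 steer.py '[[0,0,0,0],[0,0,0,0],[0,0,0,0],[0,0,0,0],[0,0,0,0]]'
```

```text
clock: 3.38
position: [0.53, 0.0418, 0.087]
ee_rot: [0.001, -0.004, 1.0, 0.0]
contact_force: [-0.2, -1.6, 7.0]
width: 0.0258
gripper_force: 17.7
clock: 3.8
position: [0.53, 0.0417, 0.0871]
ee_rot: [0.0, -0.004, 1.0, -0.0]
contact_force: [-1.6, -1.0, 5.9]
width: 0.0253
gripper_force: 68.5
```

```bash
python3 steer.py '[[0.0047,0.0002,-0.0017,0],[0.0094,0.0005,-0.0034,0],[0.0188,0.0009,-0.0068,0],[0.0188,0.0009,-0.0068,0],[0,0,0,0]]'; python3 steer.py '[[0.0188,0.0009,-0.0068,0],[0.0188,0.0009,-0.0068,0],[0.0188,0.0009,-0.0068,0],[0,0,-0.02,0],[0,0,0,0]]'
python3 - <<'E'
from h import *
d=shot("wrist","pics/w4.png")
im=d["img"][100:400,170:490][:,:,::-1];cv2.imwrite("pics/w4c.png",cv2.resize(im,(640,600)))
d=shot("scene","pics/s4.png")
im=d["img"][140:260,230:430][:,:,::-1];cv2.imwrite("pics/s4c.png",cv2.resize(im,(800,480),interpolation=cv2.INTER_CUBIC))
E
```

```text
clock: 4.22
position: [0.4733, 0.0443, 0.1055]
ee_rot: [-0.002, -0.004, 1.0, 0.0]
contact_force: [-0.4, 0.2, 0.9]
width: 0.0249
gripper_force: 69.1
clock: 4.63
position: [0.4218, 0.0462, 0.1473]
ee_rot: [0.002, -0.004, 1.0, -0.0]
contact_force: [1.2, -0.3, -0.9]
width: 0.0252
gripper_force: 69.0
```

View pics/s4c.png

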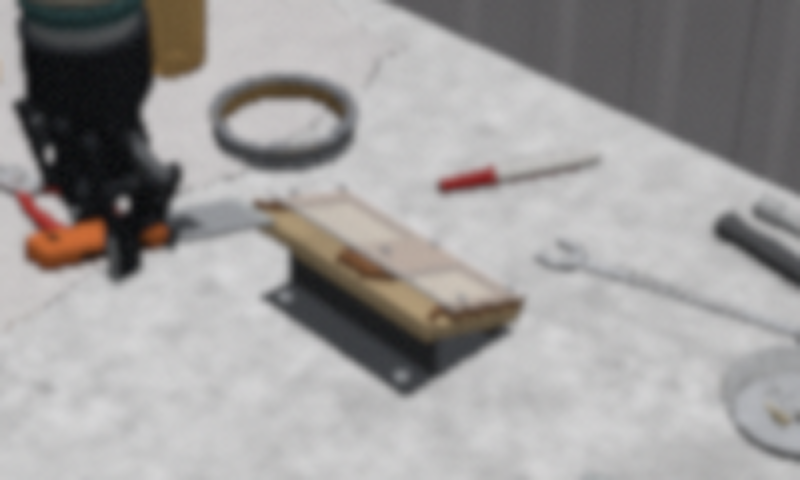

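The scraper is out of the slot and held level in yaw, with its blade (crop 175-265, 210-240) clear of the rack. I'll align it with the rack, shift to the narrow slot and insert along the same slope line.

```bash
python3 steer.py '[[0,0,0,0.05],[0,-0.03,0,0],[0,-0.03,0,0],[0,-0.0314,0,0],[0,0,0,0]]'; python3 steer.py '[[0,0,0.0207,0],[0,0,0,0],[0,0,0,0]]'
cat > where.py <<'E'
from h import *
s=manip.get_state();T=pose(s);psi=-.042;dx,dy=T[0,3]-.5757,T[1,3]-.0023
print("s %.4f y %.4f z %.4f slopeZ %.4f yawrel %.4f"%(np.cos(psi)*dx+np.sin(psi)*dy,-np.sin(psi)*dx+np.cos(psi)*dy,T[2,3],.0871+.364*(-.0473-(np.cos(psi)*dx+np.sin(psi)*dy)),np.arctan2(-T[0,1],T[1,1])-psi),s["contact_force"].round(1),s["width"].round(4))
E
python3 where.py
```

```text
clock: 5.15
position: [0.4185, -0.0496, 0.1444]
ee_rot: [-0.0, 0.023, 1.0, -0.001]
contact_force: [0.0, 1.2, -1.5]
width: 0.0251
gripper_force: 69.4
clock: 5.4
position: [0.4166, -0.0447, 0.1233]
ee_rot: [-0.002, 0.021, 1.0, 0.001]
contact_force: [-0.4, -0.5, -1.0]
width: 0.0247
gripper_force: 69.4Traceback (most recent call last):
  File "where.py", line 3, in <module>
    print("s %.4f y %.4f z %.4f slopeZ %.4f yawrel %.4f"%(np.cos(psi)*dx+np.sin(psi)*dy,-np.sin(psi)*dx+np.cos(psi)*dy,T[2,3],.0871+.364*(-.0473-(np.cos(psi)*dx+np.sin(psi)*dy)),np.arctan2(-T[0,1],T[1,1])-psi),s["contact_force"].round(1),s["width"].round(4))
                                                                                                                                                                                                                                              ^^^^^^^^^^^^^^^^
AttributeError: 'float' object has no attribute 'round'
```

```bash
sed -i 's/,s\["width"\].round(4)/,s["width"]/' where.py; python3 steer.py '[[0,0,0,0],[0,0,0,0]]';python3 where.py;  python3 steer.py '[[0,0,0,0]]';python3 where.py
python3 - <<'E'
from h import *
d=shot("wrist","pics/w5.png")
im=d["img"][100:400,170:490][:,:,::-1]
e=shot("scene","pics/s5.png")["img"][150:250,260:360][:,:,::-1]
cv2.imwrite("pics/j5.png",np.hstack([cv2.resize(im,(400,375)),cv2.resize(e,(375,375),interpolation=cv2.INTER_CUBIC)]))
E
```

```text
clock: 5.57
position: [0.4182, -0.0448, 0.125]
ee_rot: [0.0, 0.02, 1.0, 0.0]
contact_force: [0.1, -0.5, -1.2]
width: 0.0255
gripper_force: 69.4
s -0.1554 y -0.0536 z 0.1250 slopeZ 0.1264 yawrel 0.0011 [ 0.1 -0.5 -1.2] 0.02553097041116992
clock: 5.65
position: [0.4183, -0.0449, 0.1252]
ee_rot: [0.001, 0.02, 1.0, -0.0]
contact_force: [-0.0, -0.1, -1.1]
width: 0.0252
gripper_force: 69.4
s -0.1553 y -0.0537 z 0.1252 slopeZ 0.1264 yawrel 0.0011 [-0.  -0.1 -1.1] 0.025228045848078456
```

View pics/j5.png

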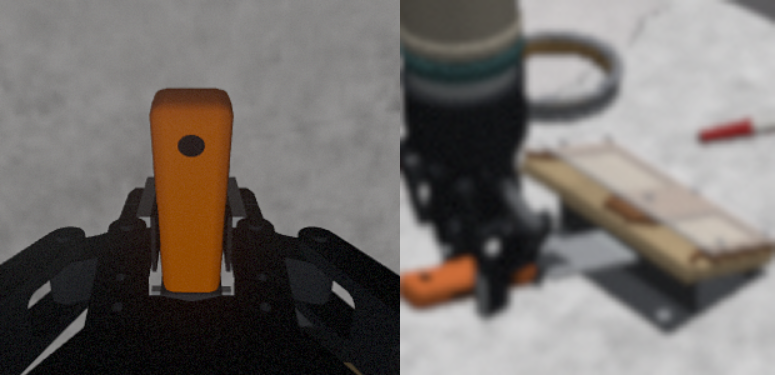

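The handle is held straight in the pads (columns 152-232). The blade points at the narrow slot, with tip corners near scene pixels (320,217) and (311,211). I'll check the tip height by intersecting the ray with the tool's mid-plane.

```bash
python3 - <<'E'
from h import *
d=shot("scene");T=pose(manip.get_state());ty=T[:3,1];p=T[:3,3]
print("tip mid",onplane(d,[[315.3,213.7]],p,ty), "near corner",onplane(d,[[320,216.7]],p-.019*ty,ty),"far",onplane(d,[[310.7,210.8]],p+.019*ty,ty))
g=p+[0,0,-.003]
for a in (14,17,20):
    a=np.radians(a);f=-T[:3,0]
    tip=g+f*.132*np.cos(a)+[0,0,-.132*np.sin(a)];print(tip,[proj(d,tip+k*.019*ty)[0].round(1) for k in(-1,0,1)])
E
```

```text
tip mid [[ 0.53160717 -0.04963808  0.09516324]] near corner [[ 0.52941892 -0.06856373  0.0971416 ]] far [[ 0.53377593 -0.03071163  0.09308945]]
[ 0.5459984  -0.05022714  0.09034693] [array([324.6, 216.2]), array([319.5, 212.9]), array([314.5, 209.6])]
[ 0.54415316 -0.05015107  0.0836858 ] [array([324. , 218.6]), array([318.9, 215.2]), array([313.9, 211.9])]
[ 0.54196222 -0.05006075  0.07713011] [array([323.4, 221. ]), array([318.3, 217.6]), array([313.3, 214.3])]
```

```bash
python3 steer.py '[[-0.0188,0,0.0068,0],[-0.0094,0,0.0034,0],[-0.0094,0,0.0034,0],[0,0,0,0]]';python3 where.py; python3 steer.py '[[-0.0094,0,0.0034,0],[-0.0094,0,0.0034,0],[0,0,0,0]]';python3 where.py
```

```text
clock: 6.13
position: [0.4574, -0.047, 0.1108]
ee_rot: [0.001, 0.021, 1.0, -0.0]
contact_force: [0.7, -0.3, -1.0]
width: 0.0248
gripper_force: 69.4
s -0.1161 y -0.0542 z 0.1108 slopeZ 0.1122 yawrel 0.0005 [ 0.7 -0.3 -1. ] 0.024813494954621717
clock: 6.38
position: [0.4763, -0.0479, 0.104]
ee_rot: [0.001, 0.021, 1.0, -0.0]
contact_force: [0.4, 0.6, -1.5]
width: 0.0252
gripper_force: 69.6
s -0.0972 y -0.0543 z 0.1040 slopeZ 0.1053 yawrel 0.0002 [ 0.4  0.6 -1.5] 0.025189137703112496
```

```bash
python3 steer.py '[[-0.0094,0,0.0034,0],[-0.0094,0,0.0034,0],[-0.0094,0,0.0034,0],[-0.0094,0,0.0034,0],[0,0,0,0]]';python3 where.py; python3 steer.py '[[-0.0047,0,0.0017,0],[-0.0047,0,0.0017,0],[0,0,0,0]]';python3 where.py
```

```text
clock: 6.8
position: [0.5143, -0.0493, 0.0908]
ee_rot: [0.001, 0.021, 1.0, -0.0]
contact_force: [0.7, 0.1, 3.3]
width: 0.0251
gripper_force: 69.9
s -0.0592 y -0.0542 z 0.0908 slopeZ 0.0914 yawrel 0.0005 [0.7 0.1 3.3] 0.02512754287496097
clock: 7.05
position: [0.5149, -0.0493, 0.0895]
ee_rot: [-0.007, 0.02, 1.0, -0.0]
contact_force: [-20.5, -0.8, 33.1]
width: 0.025
gripper_force: 74.4
s -0.0585 y -0.0541 z 0.0895 slopeZ 0.0912 yawrel 0.0015 [-20.5  -0.8  33.1] 0.025008487668782508
```

```bash
python3 steer.py '[[0.0085,0,-0.0031,0],[0,0,0,0]]';python3 where.py
python3 - <<'E'
from h import *
d=shot("wrist","pics/w6.png")
im=d["img"][220:370,230:430][:,:,::-1]
e=shot("scene","pics/s6.png")["img"][160:260,270:370][:,:,::-1]
cv2.imwrite("pics/j6.png",np.hstack([cv2.resize(im,(500,375),interpolation=cv2.INTER_CUBIC),cv2.resize(e,(300,300),interpolation=cv2.INTER_CUBIC)[:,:].copy() if 0 else cv2.resize(e,(300,375),interpolation=cv2.INTER_CUBIC)]))
E
```

```text
clock: 7.22
position: [0.5108, -0.0491, 0.0908]
ee_rot: [-0.001, 0.021, 1.0, -0.0]
contact_force: [-6.8, -0.8, 10.6]
width: 0.0246
gripper_force: 71.5
s -0.0627 y -0.0540 z 0.0908 slopeZ 0.0927 yawrel 0.0006 [-6.8 -0.8 10.6] 0.02457133118793483
```

View pics/j6.png

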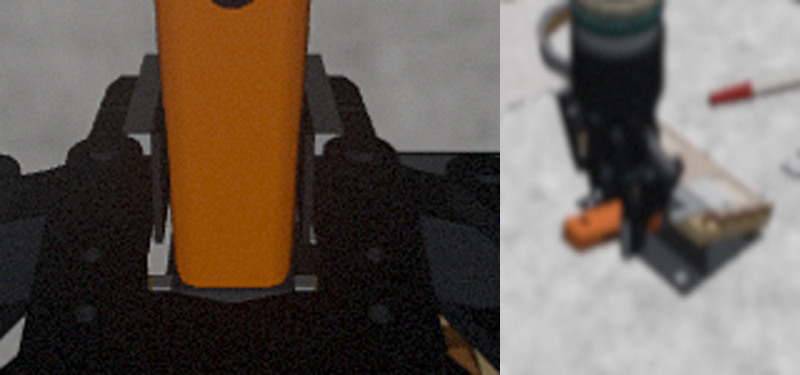

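I think the blade is wedged in pitch. The grip is 1.9 mm below the sagged line and the force on the tool is upward. I'll raise the handle to the middle of its play and push on.

```bash
python3 steer.py '[[0,0,-0.003,0],[0,0,0,0],[0,0,0,0]]';python3 where.py; python3 steer.py '[[-0.0047,0,0.0017,0],[-0.0047,0,0.0017,0],[0,0,0,0]]';python3 where.py
```

```text
clock: 7.57
position: [0.5111, -0.0489, 0.0919]
ee_rot: [-0.002, 0.021, 1.0, 0.0]
contact_force: [-2.9, -0.8, -4.5]
width: 0.0252
gripper_force: 69.4
s -0.0623 y -0.0539 z 0.0919 slopeZ 0.0926 yawrel 0.0002 [-2.9 -0.8 -4.5] 0.025224264674930434
clock: 7.82
position: [0.5217, -0.0492, 0.0887]
ee_rot: [-0.001, 0.021, 1.0, 0.0]
contact_force: [-2.6, 0.3, -7.0]
width: 0.0248
gripper_force: 69.5
s -0.0518 y -0.0537 z 0.0887 slopeZ 0.0887 yawrel 0.0004 [-2.6  0.3 -7. ] 0.024823851577909138
```

Free again. I'll push the rest of the way home until the axial force rises.

```bash
python3 steer.py '[[-0.0038,0,0.0012,0],[0,0,0,0],[0,0,0,0]]';python3 where.py; python3 steer.py '[[-0.0038,0,0.0014,0],[0,0,0,0],[0,0,0,0]]';python3 where.py; 
```

```text
clock: 8.07
position: [0.5252, -0.0494, 0.0881]
ee_rot: [-0.001, 0.021, 1.0, 0.0]
contact_force: [-3.3, 1.6, -4.9]
width: 0.0249
gripper_force: 69.7
s -0.0483 y -0.0537 z 0.0881 slopeZ 0.0875 yawrel 0.0004 [-3.3  1.6 -4.9] 0.024887753316965938
clock: 8.32
position: [0.5285, -0.0496, 0.0873]
ee_rot: [-0.001, 0.021, 1.0, 0.0]
contact_force: [-5.4, -0.2, -4.4]
width: 0.0251
gripper_force: 69.9
s -0.0450 y -0.0538 z 0.0873 slopeZ 0.0863 yawrel 0.0003 [-5.4 -0.2 -4.4] 0.025102092226343367
```

```bash
for i in 1; do python3 steer.py '[[-0.003,0,0.0011,0],[0,0,0,0],[0,0,0,0]]';python3 where.py; done; python3 steer.py '[[-0.003,0,0.0011,0],[0,0,0,0],[0,0,0,0]]';python3 where.py
```

```text
clock: 8.57
position: [0.5284, -0.0495, 0.0868]
ee_rot: [-0.004, 0.021, 1.0, 0.0]
contact_force: [-14.0, 0.8, 5.5]
width: 0.0251
gripper_force: 71.1
s -0.0451 y -0.0537 z 0.0868 slopeZ 0.0863 yawrel 0.0007 [-14.    0.8   5.5] 0.025104678815935554
clock: 8.82
position: [0.5284, -0.0495, 0.0866]
ee_rot: [-0.007, 0.02, 1.0, 0.0]
contact_force: [-22.8, -0.4, 17.0]
width: 0.0253
gripper_force: 72.5
s -0.0451 y -0.0537 z 0.0866 slopeZ 0.0863 yawrel 0.0011 [-22.8  -0.4  17. ] 0.025267934324981804
```

```bash
python3 steer.py '[[0.004,0,-0.0015,0],[0,0,0,0],[0,0,0,0]]';python3 where.py; python3 steer.py '[[0,0,0,0],[0,0,0,0],[0,0,0,0],[0,0,0,0],[0,0,0,0]]' 0.085 70; python3 steer.py '[[0,0,-0.035,0],[0,0,-0.035,0],[0,0,-0.03,0],[0,0,0,0],[0,0,0,0]]'
python3 - <<'E'
from h import *
import pickle
d=shot("wrist","pics/w7.png");pickle.dump(d,open("w7.pkl","wb"))
im=d["img"][100:300,220:420][:,:,::-1]
cv2.imwrite("pics/w7c.png",cv2.resize(im,(600,600),interpolation=cv2.INTER_CUBIC))
E
```

```text
clock: 9.07
position: [0.5286, -0.0496, 0.0874]
ee_rot: [-0.003, 0.021, 1.0, 0.0]
contact_force: [-12.1, 0.3, 3.2]
width: 0.0248
gripper_force: 70.5
s -0.0449 y -0.0538 z 0.0874 slopeZ 0.0862 yawrel 0.0005 [-12.1   0.3   3.2] 0.0247879738464233
clock: 9.48
position: [0.5332, -0.0502, 0.0875]
ee_rot: [0.002, 0.021, 1.0, -0.0]
contact_force: [0.3, 0.1, 0.1]
width: 0.0832
gripper_force: 0.0
clock: 9.9
position: [0.5334, -0.0503, 0.189]
ee_rot: [0.003, 0.021, 1.0, -0.001]
contact_force: [-0.5, 0.2, -0.1]
width: 0.0847
gripper_force: 0.0
```

View pics/w7c.png

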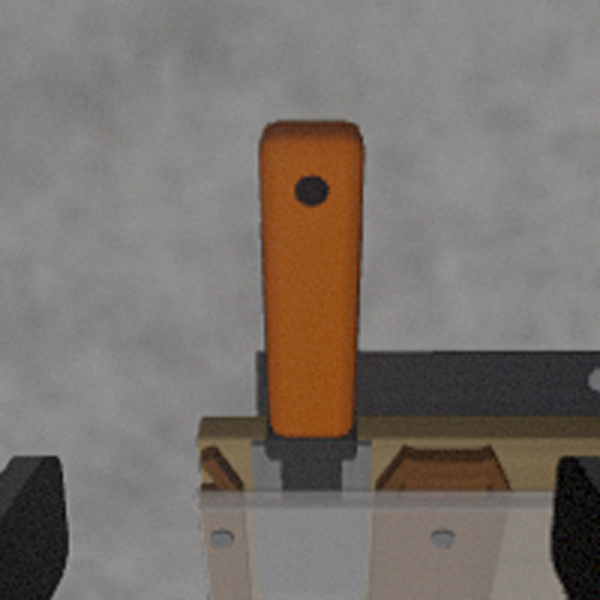

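The narrow scraper is home and straight in its slot: the collar (crop rows 437-457) overlaps the bed's front edge at row 438. Next is the green one.

```bash
python3 steer.py '[[0.004,-0.037,0,0],[0.004,-0.037,0,-0.08],[0.004,-0.037,0,-0.08],[0.004,-0.037,0,-0.08],[0.004,-0.037,0,-0.08]]'; python3 steer.py '[[0,-0.037,0,0],[0,0,0,0],[0,0,0,0],[0,0,0,0]]'
cat > green.py <<'E'
from h import *
import pickle
np.set_printoptions(precision=4,suppress=True)
d=shot("wrist","pics/w8.png");pickle.dump(d,open("w8.pkl","wb"))
m=mask(d,"green");cn=biggest(m)
r=cv2.minAreaRect(cn);b=cv2.boxPoints(r);print(b.tolist())
P=onz(d,b,.018);print(P);c=P.mean(0)
L=np.linalg.norm(np.diff(P,axis=0),axis=1);print("sides",L,"centre",c)
cm=onz(d,cn[:,0,:],.018)[:,:2];u=np.linalg.svd(cm-cm.mean(0))[2][0];u*=np.sign(u[0]);print("yaw",np.arctan2(u[1],u[0]))
T=pose(manip.get_state());print(T[:3,3],"tool yaw",np.arctan2(-T[0,1],T[1,1]))
E
python3 green.py
```

```text
clock: 10.37
position: [0.52, -0.2358, 0.1848]
ee_rot: [-0.001, -0.141, 0.99, 0.001]
contact_force: [0.6, -0.2, -0.5]
width: 0.0853
gripper_force: 0.0
clock: 10.7
position: [0.5309, -0.2698, 0.1848]
ee_rot: [-0.001, -0.138, 0.99, 0.002]
contact_force: [0.5, -0.5, -0.5]
width: 0.0851
gripper_force: 0.0
[[321.0, 81.0], [346.0, 81.0], [346.0, 178.0], [321.0, 178.0]]
[[ 0.424  -0.3015  0.018 ]
 [ 0.4174 -0.2786  0.018 ]
 [ 0.507  -0.2507  0.018 ]
 [ 0.5142 -0.276   0.018 ]]
sides [0.0239 0.0938 0.0263] centre [ 0.4656 -0.2767  0.018 ]
yaw 0.2725345811906756
[ 0.5309 -0.2692  0.1853] tool yaw 0.2784085731138051
```

```bash
python3 steer.py '[[0.03,0.005,0,0],[0.0288,0.0058,0,0],[0,0,0.04,0],[0,0,0.04,0],[0,0,0.04,0]]'; python3 steer.py '[[0,0,0.025,0],[0,0,0.012,0],[0,0,0,0],[0,0,0,0]]'; python3 green.py
```

```text
clock: 11.17
position: [0.4722, -0.2749, 0.0667]
ee_rot: [0.001, -0.139, 0.99, -0.001]
contact_force: [0.4, 0.7, 0.9]
width: 0.085
gripper_force: 0.0
clock: 11.5
position: [0.472, -0.2747, 0.0293]
ee_rot: [-0.001, -0.139, 0.99, 0.001]
contact_force: [-0.2, -0.3, 0.4]
width: 0.0846
gripper_force: 0.0
[[298.0, 327.0], [298.0, 161.0], [347.0, 161.0], [347.0, 327.0]]
[[ 0.513  -0.2779  0.018 ]
 [ 0.4218 -0.3016  0.018 ]
 [ 0.4154 -0.2793  0.018 ]
 [ 0.5054 -0.251   0.018 ]]
sides [0.0943 0.0232 0.0943] centre [ 0.4639 -0.2775  0.018 ]
yaw 0.2786167367024877
[ 0.4728 -0.2755  0.0303] tool yaw 0.27944796884593315
```

```bash
python3 steer.py '[[0,0,0.0045,0],[0,0,0,0],[0,0,0,0],[0,0,0,0],[0,0,0,0]]' 0.02 40;python3 steer.py '[[0,0,0,0],[0,0,0,0],[0,0,0,0],[0,0,0,0]]'; python3 steer.py '[[0,0,-0.02,0],[0,0,-0.03,0],[0,0,-0.04,0],[0,0,-0.04,0],[0,0,0,0]]'; python3 green.py
```

```text
clock: 11.97
position: [0.4724, -0.2763, 0.0258]
ee_rot: [0.0, -0.139, 0.99, -0.0]
contact_force: [-1.4, 0.4, 36.4]
width: 0.0254
gripper_force: 30.5
clock: 12.3
position: [0.4726, -0.2765, 0.026]
ee_rot: [0.0, -0.139, 0.99, -0.0]
contact_force: [-0.3, 1.2, 6.3]
width: 0.0251
gripper_force: 41.3
clock: 12.72
position: [0.4762, -0.2793, 0.1627]
ee_rot: [0.005, -0.139, 0.99, -0.005]
contact_force: [1.1, -0.4, -1.2]
width: 0.0245
gripper_force: 40.6
[[297.0, 161.0], [348.0, 161.0], [348.0, 331.0], [297.0, 331.0]]
[[ 0.448  -0.3148  0.018 ]
 [ 0.4346 -0.2681  0.018 ]
 [ 0.6219 -0.2092  0.018 ]
 [ 0.6387 -0.2659  0.018 ]]
sides [0.0486 0.1963 0.0591] centre [ 0.5358 -0.2645  0.018 ]
yaw 0.2771005898826771
[ 0.4747 -0.2782  0.1594] tool yaw 0.2781553853165058
```

Held at zero pitch, 50 mm behind the collar, with the handle axis 16.5 mm ahead of the TCP. The tool cannot tilt, so I will pivot the scraper nose-down in the pads. I'll do this by lightly pressing its tail onto the outer end of the rack, at reduced grip.

```bash
python3 steer.py '[[-0.0328,0.021,0,0],[-0.0328,0.021,0,0],[-0.0328,0.021,0,0],[-0.0328,0.021,0,0],[-0.0328,0.021,0,0]]'; for i in 1 2 3; do python3 steer.py '[[0,0,0,0.12],[0,0,0,0.12],[0,0,0,0.12],[0,0,0,0.12],[0,0,0,0.12]]';done;  python3 steer.py '[[0,0,0,0.09],[0,0,0,0],[0,0,0,0]]'; python3 where.py
```

```text
clock: 13.18
position: [0.6008, -0.1286, 0.153]
ee_rot: [-0.002, -0.138, 0.99, 0.001]
contact_force: [-0.1, -0.1, -1.2]
width: 0.0251
gripper_force: 40.5
clock: 13.6
position: [0.5999, -0.1296, 0.1527]
ee_rot: [-0.002, 0.163, 0.987, 0.0]
contact_force: [-0.4, 0.6, -1.2]
width: 0.0254
gripper_force: 40.5
clock: 14.02
position: [0.5998, -0.1299, 0.1528]
ee_rot: [-0.002, 0.447, 0.894, -0.0]
contact_force: [-0.1, -0.7, -1.0]
width: 0.0245
gripper_force: 40.5
clock: 14.43
position: [0.5999, -0.1299, 0.1528]
ee_rot: [-0.002, 0.692, 0.722, -0.001]
contact_force: [0.3, 0.3, -0.7]
width: 0.0249
gripper_force: 40.5
clock: 14.68
position: [0.6002, -0.13, 0.1534]
ee_rot: [-0.001, 0.721, 0.693, -0.001]
contact_force: [-0.2, -0.6, -1.4]
width: 0.0246
gripper_force: 40.5
s 0.0300 y -0.1312 z 0.1534 slopeZ 0.0590 yawrel -1.5675 [-0.2 -0.6 -1.4] 0.024580987893882873
```

```bash
cat > tail.py <<'E'
from h import *
d=shot("wrist");b=cv2.boundingRect(biggest(mask(d,"green")));print("green rect",b)
T=pose(manip.get_state());g=T[:3,3]+[0,0,-.0165];f=-T[:3,0]
for a in range(0,25,4):
    t=np.radians(a);P=g-f*(.055*np.cos(t)+.009*np.sin(t)*-1)+np.array([0,0,.055*np.sin(t)+.009*np.cos(t)]);print(a,proj(d,P)[0].round(1),end=" ")
print()
E
python3 tail.py; python3 steer.py '[[0,0,0.035,0],[0,0,0.02,0],[0,0,0,0],[0,0,0,0]]' - 22; python3 steer.py '[[0,0,0.004,0],[0,0,0,0]]'; python3 steer.py '[[0,0,0.004,0],[0,0,0,0]]';python3 tail.py
```

```text
green rect (297, 160, 52, 172)
0 [324.  161.6] 4 [324.  164.5] 8 [324.1 168.1] 12 [324.1 172.4] 16 [324.1 177.6] 20 [324.1 183.6] 24 [324.1 190.4] 
clock: 15.07
position: [0.6007, -0.1302, 0.099]
ee_rot: [-0.001, 0.721, 0.693, -0.0]
contact_force: [-0.5, 0.5, -0.4]
width: 0.0249
gripper_force: 41.3
clock: 15.23
position: [0.6017, -0.1303, 0.0966]
ee_rot: [0.0, 0.721, 0.693, 0.0]
contact_force: [0.7, -1.0, -0.9]
width: 0.0248
gripper_force: 41.4
clock: 15.4
position: [0.6033, -0.1306, 0.0936]
ee_rot: [0.002, 0.722, 0.692, 0.002]
contact_force: [2.9, -0.9, 2.9]
width: 0.025
gripper_force: 41.8
green rect (297, 161, 55, 165)
0 [323.4 161.4] 4 [323.4 164.3] 8 [323.5 167.9] 12 [323.5 172.2] 16 [323.6 177.4] 20 [323.7 183.4] 24 [323.8 190.2]
```

```bash
python3 steer.py '[[0,0,0,0],[0,0,0,0]]' 0.02 24;  python3 steer.py '[[0,0,0.004,0],[0,0,0,0]]'; python3 steer.py '[[0,0,0.004,0],[0,0,0,0]]';python3 tail.py
```

```text
clock: 15.62
position: [0.6031, -0.1307, 0.0935]
ee_rot: [0.002, 0.722, 0.692, 0.001]
contact_force: [5.4, -2.0, 4.0]
width: 0.0251
gripper_force: 42.0
clock: 15.78
position: [0.6032, -0.1314, 0.0895]
ee_rot: [0.003, 0.721, 0.692, 0.001]
contact_force: [5.4, -3.0, 7.4]
width: 0.0245
gripper_force: 42.7
clock: 15.95
position: [0.6034, -0.1319, 0.0857]
ee_rot: [0.003, 0.721, 0.693, 0.001]
contact_force: [4.9, -3.5, 7.1]
width: 0.025
gripper_force: 43.2
green rect (295, 163, 59, 154)
0 [323.4 161.4] 4 [323.4 164.3] 8 [323.5 167.9] 12 [323.6 172.3] 16 [323.6 177.4] 20 [323.7 183.4] 24 [323.8 190.3]
```

```bash
python3 steer.py '[[0,0,0.004,0],[0,0,0,0]]'; python3 steer.py '[[0,0,0.003,0],[0,0,0,0],[0,0,0,0]]';python3 tail.py; python3 where.py; python3 steer.py '[[0,0,-0.02,0],[0,0,-0.03,0],[0,0,-0.03,0],[0,0,0,0],[0,0,0,0]]' 0.02 60; python3 tail.py
python3 - <<'E'
from h import *
d=shot("wrist");e=shot("scene")
a=cv2.resize(d["img"][130:350,230:410],(450,550),interpolation=cv2.INTER_CUBIC);b=cv2.resize(e["img"][150:260,280:350],(350,550),interpolation=cv2.INTER_CUBIC)
cv2.imwrite("pics/j9.png",np.hstack([a,b])[:,:,::-1])
E
```

```text
clock: 16.17
position: [0.6034, -0.1321, 0.0818]
ee_rot: [0.003, 0.721, 0.693, 0.001]
contact_force: [4.0, -4.4, 7.8]
width: 0.0247
gripper_force: 43.8
clock: 16.42
position: [0.6035, -0.1322, 0.079]
ee_rot: [0.003, 0.721, 0.693, 0.001]
contact_force: [5.0, -4.1, 6.6]
width: 0.0249
gripper_force: 44.1
green rect (293, 166, 62, 142)
0 [323.3 161.3] 4 [323.4 164.2] 8 [323.4 167.8] 12 [323.5 172.2] 16 [323.6 177.4] 20 [323.6 183.4] 24 [323.7 190.2] 
s 0.0334 y -0.1332 z 0.0789 slopeZ 0.0577 yawrel -1.5695 [ 5.1 -4.4  6.5] 0.025376376963222595
clock: 16.88
position: [0.6003, -0.1302, 0.1579]
ee_rot: [-0.0, 0.721, 0.693, -0.0]
contact_force: [-1.0, 0.3, -2.0]
width: 0.0243
gripper_force: 63.9
green rect (293, 165, 62, 144)
0 [321.4 160.2] 4 [321.3 163. ] 8 [321.3 166.5] 12 [321.2 170.7] 16 [321.2 175.8] 20 [321.2 181.7] 24 [321.1 188.3]
```

View pics/j9.png

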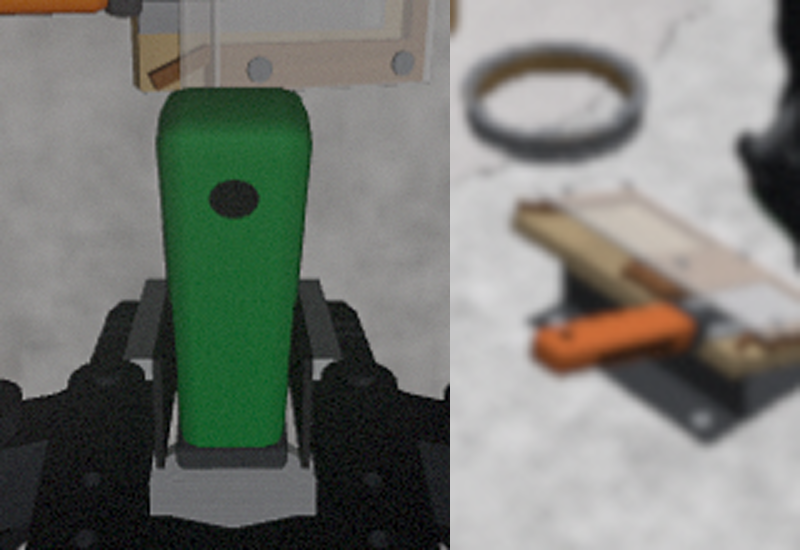

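The scraper has pivoted nose-down. Its tail bottom edge is at row about 165, the green front end at row about 308, and the blade is visible below the collar. I'll compute the pitch from the tail and front-end rows.

```bash
python3 - <<'E'
from h import *
d=shot("wrist");T=pose(manip.get_state());f=-T[:3,0];up=np.array([0,0,1.])
m=mask(d,"green");b=cv2.boundingRect(biggest(m));print(b)
g=T[:3,3]-.0165*up
for a in range(10,27,2):
    t=np.radians(a);X=f*np.cos(t)-up*np.sin(t);Z=up*np.cos(t)+f*np.sin(t)
    print(a,[proj(d,g+X*x+Z*z)[0,1].round(1) for x,z in((-.055,-.009),(-.055,.009),(.039,.009))])
# zero-pitch check rows were 161..331
X,Z=f,up;print([proj(d,g+X*x+Z*z)[0,1].round(1) for x,z in((-.055,-.009),(-.055,.009),(.039,.009))])
E
```

```text
(293, 165, 62, 144)
10 [np.float64(157.8), np.float64(170.0), np.float64(323.9)]
12 [np.float64(158.4), np.float64(172.3), np.float64(322.3)]
14 [np.float64(159.2), np.float64(174.7), np.float64(320.7)]
16 [np.float64(160.1), np.float64(177.4), np.float64(319.0)]
18 [np.float64(161.2), np.float64(180.3), np.float64(317.3)]
20 [np.float64(162.4), np.float64(183.4), np.float64(315.5)]
22 [np.float64(163.9), np.float64(186.7), np.float64(313.7)]
24 [np.float64(165.5), np.float64(190.1), np.float64(311.9)]
26 [np.float64(167.4), np.float64(193.8), np.float64(310.1)]
[np.float64(157.0), np.float64(161.5), np.float64(331.1)]
```

Pitch is about 22° nose-down, which is fine given the slot's ±2-3° play. Next I'll stage it in front of the wide slot.

```bash
python3 steer.py '[[0,0,-0.03,0],[0,0,-0.03,0],[0.0222,-0.0276,0,0],[0.0222,-0.0276,0,0],[0.0222,-0.0276,0,0]]'; python3 steer.py '[[0.0222,-0.0276,0,0],[0.0222,-0.0276,0,0],[0.0222,-0.0276,0,0],[0.0222,-0.0276,0,0],[0.0222,-0.0276,0,0]]'; for i in 1 2; do python3 steer.py '[[0,0,0,-0.12],[0,0,0,-0.12],[0,0,0,-0.12],[0,0,0,-0.12],[0,0,0,-0.12]]';done;  python3 steer.py '[[0,0,0,-0.12],[0,0,0,-0.12],[0,0,0,-0.12],[0,0,0,0],[0,0,0,0]]'; python3 where.py
```

```text
clock: 17.5
position: [0.5195, -0.0597, 0.2159]
ee_rot: [-0.001, 0.722, 0.692, -0.001]
contact_force: [0.5, 0.4, -0.6]
width: 0.0241
gripper_force: 63.8
clock: 17.92
position: [0.3852, 0.057, 0.2159]
ee_rot: [-0.001, 0.722, 0.692, -0.001]
contact_force: [0.7, -0.0, -0.9]
width: 0.0243
gripper_force: 63.8
clock: 18.33
position: [0.3866, 0.0563, 0.216]
ee_rot: [-0.001, 0.482, 0.876, -0.001]
contact_force: [-0.4, -0.4, -0.8]
width: 0.0245
gripper_force: 63.8
clock: 18.75
position: [0.3866, 0.0562, 0.2159]
ee_rot: [-0.002, 0.201, 0.979, -0.0]
contact_force: [-0.1, -0.3, -1.2]
width: 0.0245
gripper_force: 63.8
clock: 19.17
position: [0.387, 0.0562, 0.2163]
ee_rot: [-0.001, 0.027, 1.0, -0.0]
contact_force: [0.2, 0.2, -1.9]
width: 0.0242
gripper_force: 63.8
s -0.1908 y 0.0459 z 0.2163 slopeZ 0.1393 yawrel -0.0128 [ 0.2  0.2 -1.9] 0.024184244460607403
```

```bash
python3 steer.py '[[0,0,0.03,-0.0128],[0,0,0.0245,0],[-0.0188,0,0.0068,0],[-0.0188,0,0.0068,0],[0,0,0,0]]';python3 steer.py '[[-0.0188,0,0.0068,0],[0,0,0,0],[0,0,0,0]]'; python3 where.py
```

```text
clock: 19.58
position: [0.4282, 0.0545, 0.1477]
ee_rot: [0.001, 0.021, 1.0, -0.0]
contact_force: [-0.9, 0.1, -0.8]
width: 0.0244
gripper_force: 63.7
clock: 19.83
position: [0.4439, 0.054, 0.1419]
ee_rot: [-0.001, 0.02, 1.0, 0.0]
contact_force: [0.1, 0.1, -2.2]
width: 0.0243
gripper_force: 63.8
s -0.1339 y 0.0461 z 0.1419 slopeZ 0.1186 yawrel 0.0015 [ 0.1  0.1 -2.2] 0.02426341786802461
```

```bash
python3 steer.py '[[-0.0094,0,0.0034,0],[-0.0094,0,0.0034,0],[0,0,0,0]]'; python3 where.py; python3 steer.py '[[-0.0094,0,0.0034,0],[0,0,0,0],[0,0,0,0]]'; python3 where.py; python3 steer.py '[[-0.0094,0,0.0034,0],[0,0,0,0],[0,0,0,0]]'; python3 where.py
```

```text
clock: 20.08
position: [0.4626, 0.0532, 0.135]
ee_rot: [-0.001, 0.02, 1.0, -0.0]
contact_force: [-1.6, -1.5, 0.0]
width: 0.0243
gripper_force: 63.8
s -0.1151 y 0.0461 z 0.1350 slopeZ 0.1118 yawrel 0.0026 [-1.6 -1.5  0. ] 0.0243353921695425
clock: 20.33
position: [0.462, 0.0529, 0.1306]
ee_rot: [-0.011, 0.02, 1.0, -0.0]
contact_force: [-19.2, -1.9, 10.9]
width: 0.0243
gripper_force: 64.8
s -0.1157 y 0.0458 z 0.1306 slopeZ 0.1120 yawrel 0.0028 [-19.2  -1.9  10.9] 0.024298467663631494
clock: 20.58
position: [0.4642, 0.0532, 0.126]
ee_rot: [-0.019, 0.019, 1.0, -0.0]
contact_force: [-31.2, -0.0, 15.6]
width: 0.0242
gripper_force: 64.3
s -0.1135 y 0.0462 z 0.1260 slopeZ 0.1112 yawrel 0.0042 [-31.2  -0.   15.6] 0.024187606617262637
```

The tip met the bed's front face, so it is a few mm too low. I'll back off, raise it and retry.

```bash
python3 steer.py '[[0.0188,0,-0.0068,0],[0.0188,0,-0.0068,0],[0,0,0,0],[0,0,0,0]]'; python3 where.py; python3 tail.py
python3 - <<'E'
from h import *
e=shot("scene");T=pose(manip.get_state());f=-T[:3,0];up=np.array([0,0,1.]);ty=T[:3,1]
g=T[:3,3]-.0165*up
for a in (18,20,22,24,26):
    t=np.radians(a);tip=g+.130*(f*np.cos(t)-up*np.sin(t))
    print(a,tip.round(4),[proj(e,tip+k*.031*ty)[0].round(1) for k in(-1,0,1)])
G=cv2.cvtColor(e["img"],cv2.COLOR_RGB2GRAY)
for r in range(190,216):print(r,G[r,268:306])
E
```

```text
clock: 20.92
position: [0.4445, 0.0541, 0.1429]
ee_rot: [0.001, 0.02, 1.0, 0.0]
contact_force: [0.3, -0.1, -1.6]
width: 0.0241
gripper_force: 62.4
s -0.1332 y 0.0462 z 0.1429 slopeZ 0.1184 yawrel 0.0029 [ 0.3 -0.1 -1.6] 0.02411993067515477
green rect (294, 153, 61, 155)
0 [323.6 165.2] 4 [323.6 168.1] 8 [323.7 171.8] 12 [323.7 176.3] 16 [323.7 181.5] 20 [323.8 187.6] 24 [323.8 194.5] 
18 [0.5692 0.0491 0.0863] [array([307.1, 199.5]), array([299.5, 194.6]), array([292.1, 189.9])]
20 [0.5677 0.0492 0.082 ] [array([306.7, 201.1]), array([299.1, 196.2]), array([291.8, 191.4])]
22 [0.5661 0.0493 0.0778] [array([306.3, 202.6]), array([298.7, 197.7]), array([291.4, 192.9])]
24 [0.5643 0.0493 0.0736] [array([305.8, 204.1]), array([298.3, 199.2]), array([290.9, 194.4])]
26 [0.5624 0.0494 0.0695] [array([305.3, 205.6]), array([297.8, 200.7]), array([290.5, 195.9])]
190 [ 19  14  16  19  23  23  35  71 129 175 194 199 200 199 198 195 191 191
 189 188 189 190 192 191 179 151 129 128 131 126 116 117 132 147 155 161
 166 166]
191 [ 15  15  20  24  26  32  53  94 143 177 189 192 191 188 184 181 178
[... 3227 characters left out ...]
02 201 200 200 197 194 188 175 155 132 106  77  58
  47  40]
212 [194 195 197 199 201 200 198 198 197 196 192 188 183 181 181 183 186 191
 196 198 202 201 202 202 202 201 197 188 175 157 137 118 108  98  83  66
  58  53]
213 [198 198 198 200 201 200 197 197 197 196 193 189 186 185 186 187 188 190
 193 196 198 199 203 201 204 202 190 167 140 115  98 101 116 118 104  83
  73  75]
214 [202 200 200 201 202 201 198 197 197 196 195 193 192 191 192 193 193 193
 193 193 195 199 200 201 202 200 187 156 120  92  84 100 122 129 119 102
  94 102]
215 [204 203 203 203 203 200 197 196 194 195 195 196 195 196 195 194 194 195
 195 195 196 198 200 202 203 203 194 173 140 108  94 104 120 125 117 107
 108 116]
```

```bash
python3 - <<'E'
from h import *
from scipy.optimize import least_squares
d=shot("wrist");T=pose(manip.get_state());f=-T[:3,0];up=np.array([0,0,1.]);g=T[:3,3]-.0165*up
m=mask(d,"green");b=cv2.boundingRect(biggest(m));print(b)
def rows(p):
    t=np.radians(p[0]);X=f*np.cos(t)-up*np.sin(t);Z=up*np.cos(t)+f*np.sin(t)
    return [min(proj(d,g+X*(x+p[1]/1e3)+Z*z)[0,1] for z in zs) for x,zs in((-.055,(-.008,.009)),(.039,(.009,)))]
for o in ((161,331),(165,309),(b[1],b[1]+b[3])):
    print(o,least_squares(lambda p:np.array(rows(p))-o,[15,0]).x)
# hole centroid: dark blob on handle
e=shot("scene");tip=lambda a,dd:g+(.130+dd)*(f*np.cos(a)-up*np.sin(a))
for a in (12,15,18,21):
  for dd in (-.004,0):print(a,dd,[proj(e,tip(np.radians(a),dd)+k*.031*T[:3,1])[0].round(1) for k in(-1,0,1)])
E
```

```text
(294, 153, 61, 156)
(161, 331) [3.78809382 1.26240095]
(165, 309) [25.62525128 -2.59918717]
(153, 309) [21.33302371 -6.51793932]
12 -0.004 [array([306.9, 195.4]), array([299.3, 190.6]), array([291.9, 185.8])]
12 0 [array([308. , 195.1]), array([300.4, 190.3]), array([293. , 185.5])]
15 -0.004 [array([306.5, 197.6]), array([298.9, 192.7]), array([291.5, 188. ])]
15 0 [array([307.6, 197.4]), array([300. , 192.5]), array([292.6, 187.8])]
18 -0.004 [array([306. , 199.8]), array([298.4, 194.9]), array([291.1, 190.2])]
18 0 [array([307.1, 199.6]), array([299.5, 194.7]), array([292.1, 190. ])]
21 -0.004 [array([305.5, 202. ]), array([297.9, 197.1]), array([290.5, 192.3])]
21 0 [array([306.5, 201.9]), array([298.9, 197. ]), array([291.6, 192.2])]
```

Refit: the pitch is now about 21° and the scraper was pushed back about 6 mm in the pads. That agrees with the tip line in the scene view, so its tip is now about 4 mm above the slot line. I'll lower 2 mm and advance.

```bash
python3 steer.py '[[0,0,0.0022,0],[-0.0094,0,0.0034,0],[-0.0094,0,0.0034,0],[0,0,0,0],[0,0,0,0]]'; python3 where.py; python3 steer.py '[[-0.0094,0,0.0034,0],[0,0,0,0],[0,0,0,0]]'; python3 where.py;
```

```text
clock: 21.53
position: [0.4639, 0.0532, 0.1328]
ee_rot: [-0.0, 0.02, 1.0, 0.0]
contact_force: [0.5, -1.0, -2.0]
width: 0.0246
gripper_force: 62.4
s -0.1139 y 0.0462 z 0.1328 slopeZ 0.1113 yawrel 0.0029 [ 0.5 -1.  -2. ] 0.0246174446182843
clock: 21.78
position: [0.4728, 0.0529, 0.1297]
ee_rot: [-0.0, 0.02, 1.0, 0.0]
contact_force: [-0.0, -1.0, -1.7]
width: 0.0246
gripper_force: 62.4
s -0.1049 y 0.0462 z 0.1297 slopeZ 0.1081 yawrel 0.0030 [-0.  -1.  -1.7] 0.024580344810546332
```

```bash
python3 steer.py '[[-0.0063,0,0.0023,0],[0,0,0,0],[0,0,0,0]]'; python3 where.py;
```

```text
clock: 22.03
position: [0.4789, 0.0527, 0.1276]
ee_rot: [0.0, 0.019, 1.0, 0.0]
contact_force: [0.2, 0.1, -1.1]
width: 0.0249
gripper_force: 62.4
s -0.0988 y 0.0463 z 0.1276 slopeZ 0.1059 yawrel 0.0030 [ 0.2  0.1 -1.1] 0.024872934359096512
```

```bash
python3 steer.py '[[-0.0047,0,0.0017,-0.003],[0,0,0,0],[0,0,0,0]]'; python3 where.py;python3 steer.py '[[-0.0047,0,0.0017,0],[0,0,0,0],[0,0,0,0]]'; python3 where.py;python3 steer.py '[[-0.0047,0,0.0017,0],[0,0,0,0],[0,0,0,0]]'; python3 where.py
```

```text
clock: 22.28
position: [0.4831, 0.0525, 0.1256]
ee_rot: [-0.0, 0.018, 1.0, 0.0]
contact_force: [-0.1, 0.5, -2.0]
width: 0.0247
gripper_force: 62.3
s -0.0946 y 0.0463 z 0.1256 slopeZ 0.1043 yawrel 0.0060 [-0.1  0.5 -2. ] 0.024694110096794848
clock: 22.53
position: [0.4841, 0.0525, 0.1237]
ee_rot: [-0.004, 0.018, 1.0, 0.0]
contact_force: [-8.2, -0.3, 4.2]
width: 0.0247
gripper_force: 63.1
s -0.0936 y 0.0464 z 0.1237 slopeZ 0.1040 yawrel 0.0063 [-8.2 -0.3  4.2] 0.02473257134639858
clock: 22.78
position: [0.484, 0.0525, 0.1214]
ee_rot: [-0.009, 0.018, 1.0, 0.0]
contact_force: [-16.8, -0.4, 9.6]
width: 0.0244
gripper_force: 63.6
s -0.0937 y 0.0463 z 0.1214 slopeZ 0.1040 yawrel 0.0063 [-16.8  -0.4   9.6] 0.024430421680730667
```

```bash
python3 steer.py '[[0.0141,0,-0.0051,0.006],[0,0,0.002,0],[0,0,0,0],[0,0,0,0]]'; python3 where.py; python3 tail.py; python3 steer.py '[[-0.0063,0,0.0023,0],[0,0,0,0],[0,0,0,0]]'; python3 where.py;python3 steer.py '[[-0.0047,0,0.0017,0],[0,0,0,0],[0,0,0,0]]'; python3 where.py
```

```text
clock: 23.12
position: [0.4797, 0.0526, 0.1259]
ee_rot: [0.001, 0.021, 1.0, 0.0]
contact_force: [0.1, 0.5, -0.6]
width: 0.0242
gripper_force: 62.4
s -0.0980 y 0.0463 z 0.1259 slopeZ 0.1056 yawrel 0.0000 [ 0.1  0.5 -0.6] 0.024202519405615328
green rect (294, 152, 60, 157)
0 [323.6 163.2] 4 [323.7 166.1] 8 [323.7 169.8] 12 [323.7 174.2] 16 [323.8 179.4] 20 [323.8 185.4] 24 [323.8 192.2] 
clock: 23.42
position: [0.4838, 0.0524, 0.1225]
ee_rot: [-0.002, 0.021, 1.0, -0.0]
contact_force: [-4.7, 0.3, 0.7]
width: 0.0246
gripper_force: 62.5
s -0.0940 y 0.0462 z 0.1225 slopeZ 0.1041 yawrel 0.0002 [-4.7  0.3  0.7] 0.02464219224854509
clock: 23.67
position: [0.4898, 0.0523, 0.121]
ee_rot: [-0.0, 0.021, 1.0, 0.0]
contact_force: [-1.0, 0.5, -3.8]
width: 0.0246
gripper_force: 62.1
s -0.0879 y 0.0463 z 0.1210 slopeZ 0.1019 yawrel -0.0003 [-1.   0.5 -3.8] 0.024582953295213206
```

It slipped under the lip. I'll carry on in small steps.

```bash
python3 steer.py '[[-0.0094,0,0.0036,0],[0,0,0,0],[0,0,0,0]]'; python3 where.py;python3 steer.py '[[-0.0094,0,0.0034,0],[0,0,0,0],[0,0,0,0]]'; python3 where.py
```

```text
clock: 23.92
position: [0.5006, 0.0517, 0.1175]
ee_rot: [0.001, 0.021, 1.0, 0.0]
contact_force: [1.5, -0.4, -6.5]
width: 0.0244
gripper_force: 61.8
s -0.0771 y 0.0462 z 0.1175 slopeZ 0.0980 yawrel -0.0002 [ 1.5 -0.4 -6.5] 0.02437207459378064
clock: 24.17
position: [0.5097, 0.0513, 0.1143]
ee_rot: [0.001, 0.021, 1.0, -0.0]
contact_force: [1.1, -0.5, -6.9]
width: 0.0245
gripper_force: 61.8
s -0.0680 y 0.0462 z 0.1143 slopeZ 0.0946 yawrel -0.0000 [ 1.1 -0.5 -6.9] 0.02451990533044246
```

```bash
python3 steer.py '[[-0.0094,0,0.0041,0],[0,0,0,0],[0,0,0,0]]'; python3 where.py;python3 steer.py '[[-0.0094,0,0.0036,0],[0,0,0,0],[0,0,0,0]]'; python3 where.py; python3 steer.py '[[-0.0047,0,0.0018,0],[0,0,0,0],[0,0,0,0]]'; python3 where.py
```

```text
clock: 24.42
position: [0.5191, 0.0509, 0.1104]
ee_rot: [0.001, 0.021, 1.0, -0.0]
contact_force: [0.5, -0.5, -5.7]
width: 0.0245
gripper_force: 61.9
s -0.0586 y 0.0462 z 0.1104 slopeZ 0.0912 yawrel 0.0000 [ 0.5 -0.5 -5.7] 0.024480629890119742
clock: 24.67
position: [0.5284, 0.0505, 0.1068]
ee_rot: [0.001, 0.021, 1.0, -0.0]
contact_force: [0.7, -0.5, -5.0]
width: 0.0244
gripper_force: 62.0
s -0.0493 y 0.0462 z 0.1068 slopeZ 0.0878 yawrel 0.0001 [ 0.7 -0.5 -5. ] 0.02441473458987106
clock: 24.92
position: [0.5325, 0.0504, 0.1052]
ee_rot: [0.001, 0.021, 1.0, 0.0]
contact_force: [-0.4, -1.1, -4.2]
width: 0.0245
gripper_force: 62.1
s -0.0452 y 0.0463 z 0.1052 slopeZ 0.0863 yawrel 0.0000 [-0.4 -1.1 -4.2] 0.024516290399507253
```

```bash
python3 steer.py '[[-0.0038,0,0.0014,0],[0,0,0,0],[0,0,0,0]]'; python3 where.py;python3 steer.py '[[-0.003,0,0.0011,0],[0,0,0,0],[0,0,0,0]]'; python3 where.py; python3 steer.py '[[-0.003,0,0.0011,0],[0,0,0,0],[0,0,0,0]]'; python3 where.py
```

```text
clock: 25.17
position: [0.5361, 0.0503, 0.1037]
ee_rot: [0.0, 0.021, 1.0, 0.0]
contact_force: [0.2, 0.8, -3.1]
width: 0.0242
gripper_force: 62.2
s -0.0416 y 0.0463 z 0.1037 slopeZ 0.0850 yawrel 0.0000 [ 0.2  0.8 -3.1] 0.02424690557659751
clock: 25.42
position: [0.539, 0.0502, 0.1026]
ee_rot: [0.0, 0.021, 1.0, 0.0]
contact_force: [-1.2, 0.8, -2.8]
width: 0.0246
gripper_force: 62.2
s -0.0387 y 0.0463 z 0.1026 slopeZ 0.0840 yawrel 0.0000 [-1.2  0.8 -2.8] 0.024580416983822316
clock: 25.67
position: [0.5397, 0.0501, 0.1016]
ee_rot: [-0.002, 0.021, 1.0, -0.0]
contact_force: [-5.6, 0.2, 1.1]
width: 0.0242
gripper_force: 62.6
s -0.0379 y 0.0462 z 0.1016 slopeZ 0.0837 yawrel 0.0004 [-5.6  0.2  1.1] 0.02422226428406736
```

```bash
python3 steer.py '[[-0.004,0,0.0015,0],[0,0,0,0],[0,0,0,0]]'; python3 where.py; python3 steer.py '[[-0.003,0,0.0011,0],[0,0,0,0],[0,0,0,0]]'; python3 where.py; python3 tail.py
```

```text
clock: 25.92
position: [0.5396, 0.0501, 0.1006]
ee_rot: [-0.006, 0.021, 1.0, -0.0]
contact_force: [-15.1, 0.3, 12.0]
width: 0.0245
gripper_force: 64.0
s -0.0380 y 0.0462 z 0.1006 slopeZ 0.0837 yawrel 0.0009 [-15.1   0.3  12. ] 0.024472189929569937
clock: 26.17
position: [0.5397, 0.0499, 0.1001]
ee_rot: [-0.009, 0.021, 1.0, -0.0]
contact_force: [-21.3, -1.3, 22.1]
width: 0.0247
gripper_force: 65.0
s -0.0379 y 0.0461 z 0.1001 slopeZ 0.0837 yawrel 0.0008 [-21.3  -1.3  22.1] 0.024685308844861212
green rect (293, 151, 61, 159)
0 [323.7 163.5] 4 [323.8 166.2] 8 [323.8 169.7] 12 [323.8 174. ] 16 [323.8 179. ] 20 [323.9 184.8] 24 [323.9 191.5]
```

```bash
python3 steer.py '[[0.005,0,-0.0025,0],[0,0,0,0],[0,0,0,0]]';python3 where.py; python3 steer.py '[[0,0,0,0],[0,0,0,0],[0,0,0,0],[0,0,0,0],[0,0,0,0]]' 0.085 60; python3 steer.py '[[0,0,-0.035,0],[0,0,-0.035,0],[0.01,0,-0.02,0],[0,-0.035,0,0],[0,-0.02,0,0]]'; python3 steer.py '[[0,0,0,0],[0,0,0,0],[0,0,0,0]]'
cat > chk.py <<'E'
from h import *
np.set_printoptions(precision=4,suppress=True,linewidth=160)
d=shot("wrist","pics/w10.png");psi=-.042;th=np.radians(20);cy,sy,c,s=np.cos(psi),np.sin(psi),np.cos(th),np.sin(th)
Rb=np.array([[cy*c,-sy,cy*s],[sy*c,cy,sy*s],[-s,0,c]]);o=np.array([.5757,.0023,.068])
for col in("orange","green"):
    b=cv2.boundingRect(biggest(mask(d,col)));mid=b[0]+b[2]/2
    P=(onplane(d,[[mid,b[1]+b[3]],[mid,b[1]]],o+Rb[:,2]*.0105,Rb[:,2])-o)@Rb
    print(col,b,"front end, tail in bed:",P.round(4).tolist())
E
python3 where.py;python3 chk.py
```

```text
clock: 26.47
position: [0.5402, 0.05, 0.1021]
ee_rot: [-0.003, 0.021, 1.0, -0.0]
contact_force: [-8.8, -0.4, 8.1]
width: 0.0249
gripper_force: 63.4
s -0.0374 y 0.0462 z 0.1021 slopeZ 0.0835 yawrel 0.0004 [-8.8 -0.4  8.1] 0.024850912692508418
clock: 26.88
position: [0.5447, 0.0499, 0.1017]
ee_rot: [0.001, 0.021, 1.0, 0.0]
contact_force: [-0.2, -0.7, 0.4]
width: 0.083
gripper_force: 0.0
clock: 27.3
position: [0.5325, -0.0057, 0.1936]
ee_rot: [0.003, 0.02, 1.0, -0.001]
contact_force: [0.1, 0.5, -0.8]
width: 0.0849
gripper_force: 0.0
clock: 27.55
position: [0.5315, -0.0042, 0.1912]
ee_rot: [-0.0, 0.021, 1.0, 0.0]
contact_force: [-0.6, -0.2, -0.6]
width: 0.0849
gripper_force: 0.0
s -0.0439 y -0.0084 z 0.1912 slopeZ 0.0859 yawrel -0.0005 [-0.6 -0.2 -0.6] 0.08486997957845298
orange (245, 152, 41, 97) front end, tail in bed: [[-0.0112, -0.0607, 0.0105], [-0.1072, -0.0489, 0.0105]]
green (368, 146, 45, 103) front end, tail in bed: [[-0.011, 0.053, 0.0105], [-0.1117, 0.0383, 0.0105]]
```

```bash
python3 steer.py '[[0,0,-0.04,0],[0,0,-0.04,0],[0,0,0,0],[0,0,0,0]]'; python3 chk.py; python3 -c "
from rig import manip;print(manip.sign_off())"
```

```text
clock: 27.93
position: [0.533, -0.0038, 0.2739]
ee_rot: [0.003, 0.02, 1.0, -0.0]
contact_force: [-0.8, 0.9, -0.8]
width: 0.085
gripper_force: 0.0
orange (266, 141, 28, 76) front end, tail in bed: [[-0.0105, -0.0592, 0.0105], [-0.1072, -0.0504, 0.0105]]
green (357, 138, 31, 79) front end, tail in bed: [[-0.0107, 0.0513, 0.0105], [-0.1104, 0.0404, 0.0105]]
the job is handed in; nothing more can be done
None
```

I moved the narrow scraper to its narrow slot and slid the wide one into the wide slot, each pushed to a hard stop at its collar, and handed the job in at about 28 s; no verdict came back, and I kept clear of the pliers, tray and ring but did not re-measure them.

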